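# Set the full/empty tags on the drying board

## Task

Each bay of the drying board has a hinged wooden tag standing across from it. Push the tags over lightly with a fingertip, without pinching them, so that every bay holding a bowl has its tag leaning towards the bay (ring face up) and the bay with only a cork disc has its tag leaning away from the bay (plain face up). Leave the bowls, the disc, the bottles and the cup where they stand.

Things in the scene. Friction and masses are not known exactly. Their poses are not given: they have to be found in the camera images.
- tag0 (a joint): wooden tag, 70 mm wide, 5 mm thick, 35 g, hinged at its lower edge at point hinge0. Angle (rad): 0 upright, positive = leaning towards its bay (ring face up: full), negative = leaning away from it (plain face up: empty). It swings freely, falls to the side it leans to, and starts at a stop (+0.70 or -0.70). Free edge (7 mm bead) 61 mm from the hinge line: at a stop 39 mm to the side and 47 mm above it.
- hinge0 (a point): centre of the hinge line of tag 0, 26 mm above the table. x axis level, straight away from the tag's bay (bay centre 140 mm along -x); y along the hinge and the row; z up. Two end posts 41 mm to either side along y rise 6 mm above it. Tags are 120 mm apart; their numbers say nothing about their order in the row.
- tag1 (a joint): wooden tag, 70 mm wide, 5 mm thick, 35 g, hinged at its lower edge at point hinge1. Angle (rad): 0 upright, positive = leaning towards its bay (ring face up: full), negative = leaning away from it (plain face up: empty). It swings freely, falls to the side it leans to, and starts at a stop (+0.70 or -0.70). Free edge (7 mm bead) 61 mm from the hinge line: at a stop 39 mm to the side and 47 mm above it.
- hinge1 (a point): centre of the hinge line of tag 1, 26 mm above the table. x axis level, straight away from the tag's bay (bay centre 140 mm along -x); y along the hinge and the row; z up. Two end posts 41 mm to either side along y rise 6 mm above it. Tags are 120 mm apart; their numbers say nothing about their order in the row.
- tag2 (a joint): wooden tag, 70 mm wide, 5 mm thick, 35 g, hinged at its lower edge at point hinge2. Angle (rad): 0 upright, positive = leaning towards its bay (ring face up: full), negative = leaning away from it (plain face up: empty). It swings freely, falls to the side it leans to, and starts at a stop (+0.70 or -0.70). Free edge (7 mm bead) 61 mm from the hinge line: at a stop 39 mm to the side and 47 mm above it.
- hinge2 (a point): centre of the hinge line of tag 2, 26 mm above the table. x axis level, straight away from the tag's bay (bay centre 140 mm along -x); y along the hinge and the row; z up. Two end posts 41 mm to either side along y rise 6 mm above it. Tags are 120 mm apart; their numbers say nothing about their order in the row.
- tag3 (a joint): wooden tag, 70 mm wide, 5 mm thick, 35 g, hinged at its lower edge at point hinge3. Angle (rad): 0 upright, positive = leaning towards its bay (ring face up: full), negative = leaning away from it (plain face up: empty). It swings freely, falls to the side it leans to, and starts at a stop (+0.70 or -0.70). Free edge (7 mm bead) 61 mm from the hinge line: at a stop 39 mm to the side and 47 mm above it.
- hinge3 (a point): centre of the hinge line of tag 3, 26 mm above the table. x axis level, straight away from the tag's bay (bay centre 140 mm along -x); y along the hinge and the row; z up. Two end posts 41 mm to either side along y rise 6 mm above it. Tags are 120 mm apart; their numbers say nothing about their order in the row.
- bowl0_center (a point): loose turned wooden bowl with a dark lacquered rim, 94 mm across and 60 mm high, standing in one of the bays (which makes that bay full); point on its axis, half-way up. Leave it where it is.
- bowl1_center (a point): loose turned wooden bowl with a dark lacquered rim, 86 mm across and 52 mm high, standing in one of the bays (which makes that bay full); point on its axis, half-way up. Leave it where it is.
- bowl2_center (a point): loose turned wooden bowl with a dark lacquered rim, 90 mm across and 56 mm high, standing in one of the bays (which makes that bay full); point on its axis, half-way up. Leave it where it is.
- disc_center (a point): loose flat cork disc, 88 mm across and 8 mm thick, lying in the bay that holds no bowl (the empty bay); point at its centre. Leave it where it is.
- board: fixed wooden drying board, 290 mm (x) by 510 mm (y), 12 mm thick, x = -135 to +155 mm; origin at its underside. Four bays in a row, at y = -180, -60, +60, +180 mm and x = -65 mm, each 106 by 114 mm inside with rims 12 mm high; the tags stand at x = +75 mm, one straight across from each bay.
- bottle0: amber glass bottle with a metal cap, 54 mm across, 115 mm high, on the table beside the board; origin at the centre of its foot. Leave it alone.
- bottle1: brown-red bottle with a metal cap, 50 mm across, 105 mm high, on the table beside the board; origin at the centre of its foot. Leave it alone.
- cup: white ceramic paint cup, 68 mm across, 55 mm high, on the table beyond the row of tags; origin at the centre of its foot. Leave it alone.

How it is judged:
By the outcome, as a careful person would: the job done as asked, in the order asked, and still so for the second after the job is handed in, with the robot touching nothing.
It also fails if it takes over 64 s, if anything falls off the work surface, if the arm or the gripper's body presses on something with over 40 N, if the wrist force passes 120 N, or if a joint passes its speed limit or range.

## Robot

A 7-joint arm with a two-finger parallel gripper is mounted at the origin on the work surface. World frame = base frame: x ahead of the robot, y to its left, z up, the work surface at z = 0. Lengths are in m, angles in rad, forces in N, time in s.
With the tool pointing down it reaches from about 0.425 to 0.925 m from the base axis. Payload 6.8 kg.
Tool frame: the origin (TCP) lies midway between the tips of the shut fingers; the grasp point (between the pads) lies 19 mm behind it; x points along the fingers, z is the direction in which the jaws open and shut, and the axes are right-handed (so a half turn about x gives the same grasp; the last joint's range is limited). The gripper opens to 88 mm and grips with 3 to 60 N. Pads are 20 mm wide; open, the fingers measure 115 mm over their backs; the gripper's body (75 mm by 178 mm) begins 61 mm behind the grasp point.
Start: joints at [1.089, 0.477, 0.022, 1.555, -0.011, 1.109, -0.083], TCP at [0.246, -0.628, 0.223] pointing down, gripper open.
Joint ranges: [-2.96, 2.96], [-0.34, 2.1], [-1.41, 1.46], [0.24, 2.44], [-1.37, 4.51], [0.17, 1.92], [-2.96, 2.96]. Speed limits (rad/s): [2.39, 2.39, 3.14, 3.14, 3.14, 3.14, 3.14].

## Interface

Orientations are given as a 3x3 rotation matrix whose columns are the frame's x, y, z axes.
In Python, from rig import manip, vision, nets gives the robot as it stands.
- The arm moves only by the tool send_rows, never from a script. Its argument "increments" is a list of rows, each an object with "hand": the opening in per cent of the stroke, from 0 (shut) to 100 (fully open); "linear": the shift along the tool's x, y, z in mm, a list of three; "turn": the turn, a rotation vector about the tool's x, y, z in rad, a list of three. In form: [{"hand": hand, "linear": [dx, dy, dz], "turn": [wx, wy, wz]}, ...]. A call has 1 to 5 rows; each row shifts and turns the commanded pose from where the row before left it, along the tool's axes as they then stand; what a row does not reach is not made up. A row lasts 1/10 s, in which the tool goes at most 50 mm and 8.59 degrees, less where a joint would pass 70% of its speed; a pose out of reach is approached as far as the arm can. A call with a gripper value outside its range is refused whole. The fingers move at their own pace and stop on an object; the grip force is fixed at half the most. Time passes only in rows, so rows that do not move let the fingers close. It gives the time, the measured TCP pose, the force and the opening at its end, in the units of the state.
- manip.state(): the state, without advancing time (a new reading comes with each control period).
- vision.grab_frame(name): name is "scene" or "side" or "wrist"; returns a dict with "image" (400x640x3 uint8, red, green, blue), "z_map" (400x640 float32, m along the optical axis (not along the pixel's ray), 0 where there is no reading), "K" (3x3 intrinsics, pixels), "distortion" ([k1, k2, p1, p2, k3] as OpenCV has them; the pictures are not rectified), "world_from_camera" (4x4, takes a point from camera to world coordinates). Camera axes: x right, y down, z forward; pixel columns grow to the right and rows downward; lengths in m; the calibration is good to about 2 mm. A picture is of the moment at which its call begins.
- manip.sign_off(): hands the job in, once; it reports no verdict.
Trained networks look in a picture, given as the dict that the camera call returned (one of the last four; its "shot" number tells which), for a name from the list of things; names that differ only in an ending like _2 or _b are one class to them, and where a whole thing is asked for, a point or a joint stands for the part that bears it (a point fixed in the world has none). Each returns a list of dicts, best first, with "p" (0 to 1); they miss things now and then, are a little off and sometimes report something else, mostly with a low value. They report only what shows in the picture. A call takes as long as a camera call.
- nets.spot_in(picture, label): "box" ([left, top, right, bottom] in pixels, round what is visible of it).
- nets.cut_out(picture, label): "mask" (400x640 bool, what is visible of it) and "box" ([left, top, right, bottom] in pixels, round what is visible of it).
The state is a dict: "time": time; "joint_positions": joint angles; "qd": joint speeds; "tau": joint torques, N m; "tcp_pos": TCP position; "orientation": TCP orientation; "contact_force": force on the tool from outside, world axes, zero at the start; "torque": the same for the moment, N m; "grip_width": opening from 0.0 (shut) to 1.0 (fully open).
Only numpy, scipy, OpenCV 4.12 (cv2) and the standard library are available. Lean on these libraries where they do the work, as an engineer would, in place of code of your own. Each camera call takes 0.05 s, during which the arm holds its last target.

## Working session

There is one attempt and no reset: what is moved stays moved. The work goes in short steps, Python scripts to look and compute and a tool call to move; the robot and the scene stay as the last step left them, time stands still between calls to the robot, and variables do not carry over. Pictures are saved under pics/ and viewed, and the job is handed in when it is done.

Besides the shell and the picture viewer there is one more tool, called after "Request:" as name(argument=value, ...) on one line, values as JSON. send_rows: Moves the arm, as the interface text tells. Its arguments: {"type":"object","properties":{"increments":{"type":"array"}},"required":["increments"]}

```bash
mkdir -p pics
python3 - <<'E'
from rig import manip, vision, nets
import cv2,numpy as np,pickle
s=manip.state();print({k:np.round(v,3) for k,v in s.items()})
for n in ["scene","side"]:
    f=vision.grab_frame(n);cv2.imwrite(f"pics/{n}0.png",f["image"][:,:,::-1]);pickle.dump(f,open(f"{n}0.pkl","wb"))
    print(n,np.round(f["K"],1).tolist(),f["distortion"],np.round(f["world_from_camera"],3).tolist())
E
```

```text
{'time': np.float64(0.0), 'joint_positions': array([ 1.089,  0.478,  0.022,  1.556, -0.011,  1.109, -0.083]), 'qd': array([-0.002, -0.001,  0.001,  0.   , -0.001, -0.001,  0.002]), 'tau': array([-0.0000e+00, -5.8285e+01,  1.5350e+00, -2.7260e+01, -5.4000e-02,
        1.7000e-02,  0.0000e+00]), 'tcp_pos': array([ 0.246, -0.628,  0.222]), 'orientation': array([[-0.001,  0.931,  0.365],
       [ 0.002,  0.365, -0.931],
       [-1.   , -0.   , -0.002]]), 'contact_force': array([-0.017, -0.018,  0.581]), 'torque': array([-0.057,  0.003, -0.005]), 'grip_width': np.float64(1.004)}
scene [[438.8, 0.0, 326.6], [0.0, 438.8, 193.2], [0.0, 0.0, 1.0]] [-0.11043472  0.          0.          0.          0.        ] [[-0.824, 0.462, -0.327, 1.08], [0.566, 0.683, -0.461, 0.672], [0.011, -0.565, -0.825, 1.268], [0.0, 0.0, 0.0, 1.0]]
side [[471.3, 0.0, 317.7], [0.0, 471.3, 197.1], [0.0, 0.0, 1.0]] [0.00519654 0.         0.         0.         0.        ] [[-0.817, -0.385, 0.43, -0.092], [-0.577, 0.562, -0.593, 0.924], [-0.014, -0.732, -0.681, 1.143], [0.0, 0.0, 0.0, 1.0]]
```

View pics/scene0.png

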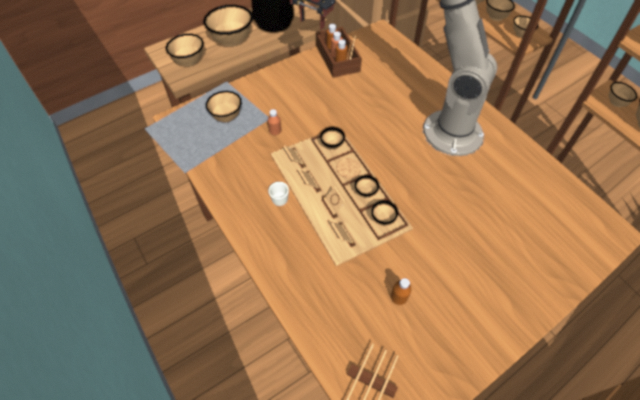

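View pics/side0.png

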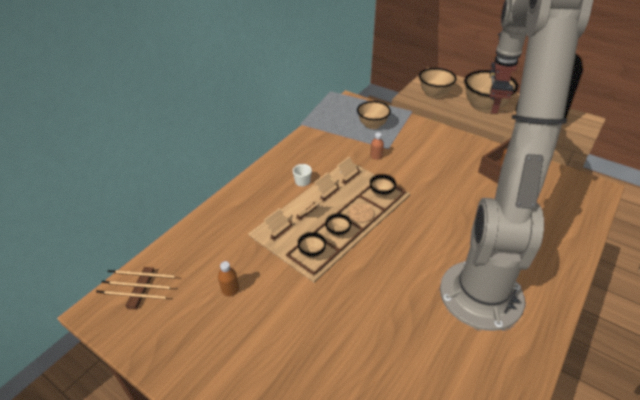

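```bash
cat > h.py <<'E'
import numpy as np,cv2
def world(f,uv):
    uv=np.atleast_2d(np.array(uv,float))
    n=cv2.undistortPoints(uv[:,None],f["K"],np.array(f["distortion"]))[:,0]
    z=np.array([f["z_map"][int(round(v)),int(round(u))] for u,v in uv])
    P=np.c_[n*z[:,None],z,np.ones(len(z))]
    return (P@f["world_from_camera"].T)[:,:3]
def cloud(f):
    v,u=np.mgrid[0:400,0:640]
    uv=np.c_[u.ravel(),v.ravel()].astype(float)
    n=cv2.undistortPoints(uv[:,None],f["K"],np.array(f["distortion"]))[:,0]
    z=f["z_map"].ravel()
    P=np.c_[n*z[:,None],z,np.ones(len(z))]
    return (P@np.asarray(f["world_from_camera"]).T)[:,:3].reshape(400,640,3)
E
python3 - <<'E'
import pickle,cv2,numpy as np
from h import *
from rig import nets,vision
f=pickle.load(open("scene0.pkl","rb"));g=pickle.load(open("side0.pkl","rb"))
cv2.imwrite("pics/s0z.png",cv2.resize(f["image"][110:270,255:425,::-1],None,fx=3.6,fy=3.6,interpolation=2))
cv2.imwrite("pics/d0z.png",cv2.resize(g["image"][140:290,240:420,::-1],None,fx=4,fy=4,interpolation=2))
for n,p in (("scene",f),("side",g)):
    for l in ["board","bowl0_center","disc_center","tag0","cup","bottle0","bottle1"]:
        try:
            C=cloud(p)
            for r in nets.cut_out(p,l)[:5]:
                if r["p"]<.2: continue
                P=C[r["mask"]];P=P[np.isfinite(P).all(1)]
                print(n,l,round(r["p"],2),np.round(r["box"]),np.round(np.median(P,0),3),np.round(P.max(0),3),np.round(P.min(0),3))
        except Exception as e: print(n,l,e)
E
```

```text
scene board 0.61 [273. 136. 416. 264.] [0.562 0.01  0.012] [1.08  0.672 1.268] [ 0.366 -0.299 -0.01 ]
scene board 0.43 [332. 224. 350. 242.] [0.646 0.144 0.055] [1.08  0.672 1.268] [0.619 0.107 0.026]
scene bowl0_center 0.72 [318. 125. 344. 155.] [ 0.437 -0.209  0.054] [1.08  0.672 1.268] [ 0.369 -0.299 -0.004]
scene disc_center 0.68 [337. 159. 359. 180.] [ 0.458 -0.072  0.019] [1.08  0.672 1.268] [ 0.413 -0.127  0.007]
scene disc_center 0.33 [301. 170. 323. 195.] [ 0.61  -0.086  0.044] [ 0.64  -0.047  0.079] [ 0.583 -0.135  0.005]
scene tag0 0.71 [331. 224. 349. 243.] [0.646 0.145 0.054] [1.08  0.672 1.268] [0.619 0.096 0.008]
scene tag0 0.7 [273. 139. 413. 267.] [0.562 0.012 0.012] [1.08  0.672 1.268] [ 0.374 -0.294 -0.002]
scene tag0 0.66 [288. 152. 297. 159.] [ 0.604 -0.213  0.054] [ 0.622 -0.18   0.079] [ 0.579 -0.244  0.026]
scene tag0 0.57 [327. 190. 346. 214.] [0.593 0.029 0.049] [0.616 0.067 0.079] [ 0.541 -0.028  0.007]
scene tag0 0.47 [297. 172. 316. 189.] [ 0.616 -0.09   0.052] [ 0.64  -0.058  0.079] [ 0.591 -0.131  0.007]
scene cup 0.93 [269. 183. 290. 204.] [ 0.725 -0.1
[... 1463 characters left out ...]
601 -0.214  0.048] [ 0.676 -0.176  0.079] [ 0.573 -0.325 -0.004]
side bottle0 0.86 [368. 134. 383. 164.] [ 0.568 -0.377  0.057] [ 0.598 -0.362  0.108] [ 0.551 -0.408  0.   ]
side bottle0 0.69 [218. 261. 239. 297.] [0.599 0.413 0.068] [0.689 0.924 1.143] [-0.092  0.335 -0.006]
side bottle0 0.57 [345. 203. 372. 222.] [ 0.452 -0.072  0.019] [0.498 0.924 1.143] [-0.092 -0.129  0.007]
side bottle1 0.86 [368. 134. 383. 164.] [ 0.568 -0.377  0.057] [ 0.598 -0.362  0.108] [ 0.551 -0.408  0.   ]
side bottle1 0.69 [218. 261. 239. 297.] [0.599 0.413 0.068] [0.689 0.924 1.143] [-0.092  0.335 -0.006]
side bottle1 0.57 [345. 203. 372. 222.] [ 0.452 -0.072  0.019] [0.498 0.924 1.143] [-0.092 -0.129  0.007]
```

View pics/s0z.png

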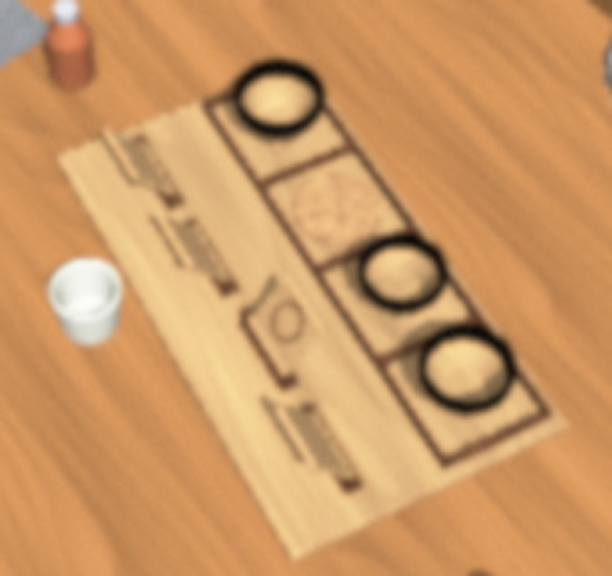

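View pics/d0z.png

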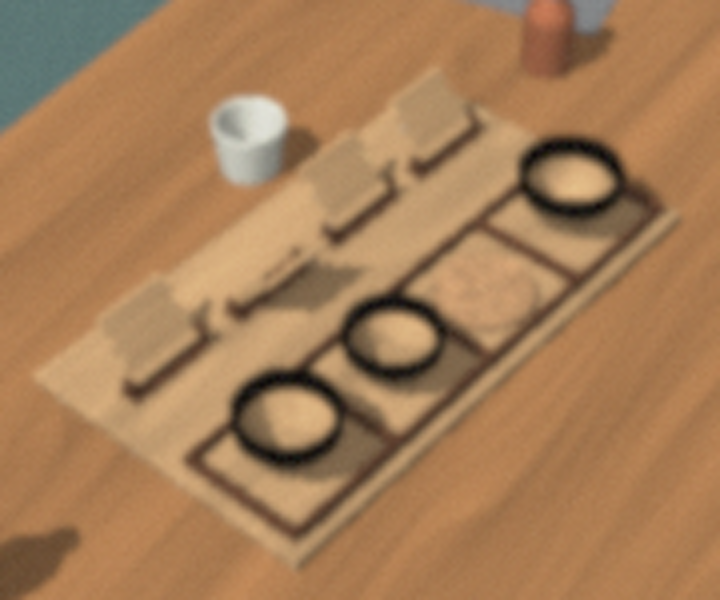

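Run:
```python
import pickle,cv2,numpy as np
from h import *
f=pickle.load(open("scene0.pkl","rb"));g=pickle.load(open("side0.pkl","rb"))
A=[]
for p in (f,g):
    C=cloud(p).reshape(-1,3); A.append(C)
    m=(C[:,0]>.34)&(C[:,0]<.75)&(abs(C[:,1]+.03)<.32)&(C[:,2]>.008)&(C[:,2]<.016)
    r=cv2.minAreaRect((C[m][:,:2]*1000).astype(np.float32));print(r, cv2.boxPoints(r))
    for lo,hi in ((.06,.1),):
        m=(C[:,0]>.5)&(C[:,0]<.68)&(abs(C[:,1]+.03)<.28)&(C[:,2]>.068)&(C[:,2]<.1)
        Q=C[m]; Q=Q[np.argsort(Q[:,1])]; print(len(Q)); 
        # group by y gaps
        gi=np.split(Q,np.where(np.diff(Q[:,1])>.03)[0]+1)
        for q in gi: print(len(q),np.round(q.mean(0),3),np.round(q.min(0),3),np.round(q.max(0),3))
```

```text
((565.7590942382812, -39.44049072265625), (637.4727783203125, 369.56280517578125), 86.88349151611328) [[ 363.9224  -347.65955]
 [ 732.9386  -367.7514 ]
 [ 767.5958   268.77856]
 [ 398.5796   288.87042]]
196
30 [ 0.619 -0.216  0.071] [ 0.611 -0.251  0.068] [ 0.625 -0.18   0.079]
38 [ 0.634 -0.094  0.073] [ 0.626 -0.134  0.069] [ 0.64  -0.061  0.079]
50 [0.575 0.035 0.072] [ 0.503 -0.004  0.068] [0.586 0.074 0.079]
78 [0.615 0.15  0.071] [0.501 0.106 0.068] [0.669 0.205 0.077]
((547.51904296875, -47.538421630859375), (390.2183532714844, 594.98486328125), 2.804335355758667) [[ 338.0886   240.05197]
 [ 367.19846 -354.22037]
 [ 756.94946 -335.1288 ]
 [ 727.8396   259.14352]]
211
38 [ 0.615 -0.212  0.072] [ 0.607 -0.25   0.068] [ 0.624 -0.182  0.079]
46 [ 0.63  -0.093  0.071] [ 0.623 -0.13   0.068] [ 0.64  -0.061  0.078]
42 [0.57  0.033 0.072] [ 0.503 -0.004  0.068] [0.58  0.067 0.077]
85 [0.607 0.148 0.071] [0.502 0.107 0.068] [0.664 0.201 0.079]
```

Run:
```python
import pickle,cv2,numpy as np
from h import *
from scipy.optimize import least_squares
f=pickle.load(open("scene0.pkl","rb"));g=pickle.load(open("side0.pkl","rb"))
C=np.r_[cloud(f).reshape(-1,3),cloud(g).reshape(-1,3)]
for x in np.arange(.2,.8,.1):
    print(round(x,1),[ round(float(C[(abs(C[:,0]-x-.05)<.05)&(abs(C[:,1]-y-.05)<.05)&(C[:,2]<.6)][:,2].max(initial=0)),2) for y in np.arange(-.8,.5,.1)])
# fit: tag tops + disc
obs=[(-1.5,39,(.617,-.214)),(-.5,39,(.632,-.0935)),(.5,-39,(.5725,.034)),(-.5,-140,(.454,-.072))]
D=C[(abs(C[:,0]-.64)<.05)&(abs(C[:,1]-.145)<.045)&(C[:,2]>.068)&(C[:,2]<.082)];print(np.median(D,0),D[:,:2].min(0),D[:,:2].max(0))
obs.append((1.5,39,tuple(np.median(D,0)[:2])))
def pred(p,o):
    c,s=np.cos(p[2]),np.sin(p[2]); return np.array([p[0]+c*o[1]/1e3-s*.12*o[0],p[1]+s*o[1]/1e3+c*.12*o[0]])
r=least_squares(lambda p:np.concatenate([pred(p,o)-o[2] for o in obs]),[.6,-.03,-.12])
print(r.x,np.round(r.fun*1000,1))
for k in (-1.5,1.5): 
  for d in (0,80,75): print(k,d,pred(r.x,(k,d)))
```

```text
0.2 [0.01, 0.59, 0.6, 0.6, 0.01, 0.01, 0.01, 0.01, 0.01, 0.01, 0.01, 0.01, 0.01]
0.3 [0.01, 0.59, 0.01, 0.01, 0.01, 0.07, 0.07, 0.03, 0.02, 0.01, 0.01, 0.01, 0.01]
0.4 [0.01, 0.01, 0.01, 0.01, 0.01, 0.08, 0.08, 0.03, 0.07, 0.07, 0.07, 0.01, 0.01]
0.5 [0.01, 0.01, 0.01, 0.1, 0.11, 0.06, 0.05, 0.07, 0.08, 0.07, 0.07, 0.1, 0.12]
0.6 [0.01, 0.08, 0.09, 0.08, 0.07, 0.08, 0.08, 0.08, 0.05, 0.08, 0.02, 0.12, 0.12]
0.7 [0.01, 0.08, 0.08, 0.08, 0.01, 0.01, 0.06, 0.06, 0.01, 0.02, 0.02, 0.01, 0.03]
0.8 [0.01, 0.01, 0.01, 0.01, 0.01, 0.01, 0.01, 0.01, 0.01, 0.01, 0.01, 0.01, 0.03]
[0.65946868 0.14270009 0.07195326] [0.64829124 0.10617322] [0.66902304 0.1764983 ]
[ 0.60077677 -0.03017789 -0.1234274 ] [ 0.3  0.4  0.1 -1.  -3.   0.2  0.5 -0.5  2.2  1. ]
-1.5 0 [ 0.57861621 -0.20880854]
-1.5 80 [ 0.65800761 -0.21865768]
-1.5 75 [ 0.65304565 -0.21804211]
1.5 0 [0.62293734 0.14845276]
1.5 80 [0.70232874 0.13860362]
1.5 75 [0.69736678 0.13921919]
```

Request:
send_rows(increments=[{"hand": 0, "linear": [0, 33, -14], "turn": [0, 0, 0]}, {"hand": 0, "linear": [0, 33, -14], "turn": [0, 0, 0]}, {"hand": 0, "linear": [0, 33, -14], "turn": [0, 0, 0]}, {"hand": 0, "linear": [0, 33, -14], "turn": [0, 0, 0]}, {"hand": 0, "linear": [0, 33, -14], "turn": [0, 0, 0]}])

```text
time: 1.3
tcp_pos: [0.3755, -0.5019, 0.2228]
orientation: [[0.0, 0.931, 0.365], [-0.0, 0.365, -0.931], [-1.0, 0.0, 0.0]]
contact_force: [-1.1, 0.9, -0.2]
grip_width: 0.585
```

Request:
send_rows(increments=[{"hand": 0, "linear": [0, 33, -14], "turn": [0, 0, 0]}, {"hand": 0, "linear": [0, 33, -14], "turn": [0, 0, 0]}, {"hand": 0, "linear": [0, 33, -14], "turn": [0, 0, 0]}, {"hand": 0, "linear": [0, 33, -14], "turn": [0, 0, 0]}, {"hand": 0, "linear": [0, 33, -14], "turn": [0, 0, 0]}])

```text
time: 1.8
tcp_pos: [0.5035, -0.3765, 0.2229]
orientation: [[0.0, 0.931, 0.365], [-0.0, 0.365, -0.931], [-1.0, 0.0, 0.0]]
contact_force: [0.2, -1.0, 0.4]
grip_width: 0.128
```

Request:
send_rows(increments=[{"hand": 0, "linear": [0, 0, 0], "turn": [0.1, 0, 0]}, {"hand": 0, "linear": [0, 0, 0], "turn": [0.1, 0, 0]}, {"hand": 0, "linear": [0, 0, 0], "turn": [0.1, 0, 0]}, {"hand": 0, "linear": [0, 0, 0], "turn": [0.1, 0, 0]}, {"hand": 0, "linear": [0, 0, 0], "turn": [0.094, 0, 0]}])

```text
time: 2.3
tcp_pos: [0.5026, -0.3776, 0.2227]
orientation: [[0.0, 0.992, -0.124], [-0.0, -0.124, -0.992], [-1.0, 0.0, 0.0]]
contact_force: [0.1, -0.4, -1.2]
grip_width: 0.001
```

Request:
send_rows(increments=[{"hand": 0, "linear": [0, 27, -35], "turn": [0, 0, 0]}, {"hand": 0, "linear": [0, 27, -35], "turn": [0, 0, 0]}, {"hand": 0, "linear": [0, 27, -35], "turn": [0, 0, 0]}, {"hand": 0, "linear": [0, 27, -35], "turn": [0, 0, 0]}, {"hand": 0, "linear": [0, 27, -35], "turn": [0, 0, 0]}])

```text
time: 2.8
tcp_pos: [0.6587, -0.2187, 0.2228]
orientation: [[0.0, 0.993, -0.12], [-0.0, -0.12, -0.993], [-1.0, 0.0, 0.0]]
contact_force: [0.2, -1.2, 0.2]
grip_width: 0.004
```

Request:
send_rows(increments=[{"hand": 0, "linear": [30, 0, 0], "turn": [0, 0, 0]}, {"hand": 0, "linear": [30, 0, 0], "turn": [0, 0, 0]}, {"hand": 0, "linear": [30, 0, 0], "turn": [0, 0, 0]}, {"hand": 0, "linear": [0, 0, 0], "turn": [0, 0, 0]}])

```text
time: 3.2
tcp_pos: [0.6546, -0.2191, 0.1281]
orientation: [[-0.008, 0.993, -0.12], [0.002, -0.12, -0.993], [-1.0, -0.008, -0.001]]
contact_force: [-0.4, -0.2, -1.2]
grip_width: 0.005
```

Run:
```python
from rig import manip, vision
import cv2,numpy as np
print(manip.state()["tcp_pos"],manip.state()["contact_force"])
g=vision.grab_frame("side");f=vision.grab_frame("scene");w=vision.grab_frame("wrist")
a=cv2.resize(g["image"][100:260,270:430],(400,400));b=cv2.resize(f["image"][80:240,240:400],(400,400))
cv2.imwrite("pics/c1.png",np.hstack([a,b])[:,:,::-1]);cv2.imwrite("pics/w1.png",w["image"][:,:,::-1])
```

```text
[ 0.65456548 -0.2190865   0.12809883] [-0.35307672 -0.1948953  -1.23093211]
```

View pics/c1.png

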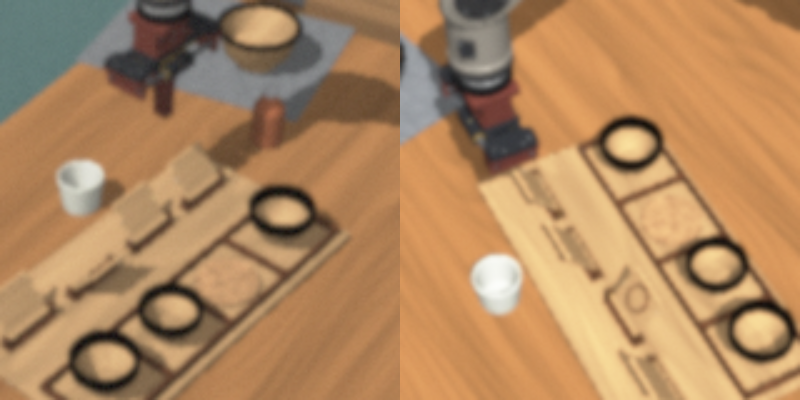

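View pics/w1.png

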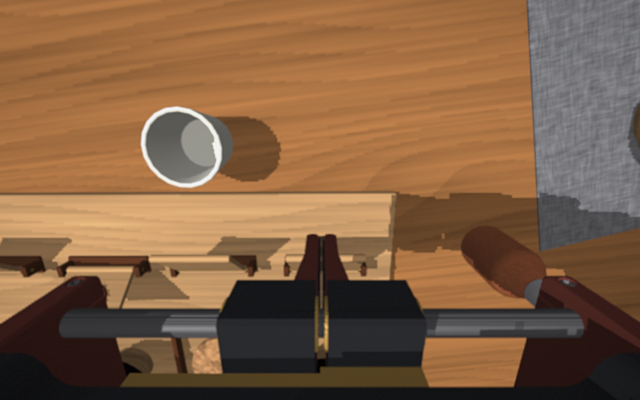

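Run:
```python
from rig import manip
s=manip.state();print(s["joint_positions"],s["orientation"],s["tcp_pos"],s["qd"])
```

```text
[ 0.25842805  0.59039863 -0.03691936  1.58047709  0.02499149  0.96926041
 -1.47760381] [[ 1.85522807e-03  9.92752166e-01 -1.20165285e-01]
 [-4.85962338e-04 -1.20164583e-01 -9.92753865e-01]
 [-9.99998161e-01  1.90018064e-03  2.59507457e-04]] [ 0.65846965 -0.22038347  0.13420039] [ 0.00032529 -0.01768619  0.00099717 -0.01683014  0.0013961  -0.00364065
 -0.00095601]
```

Request:
send_rows(increments=[{"hand": 0, "linear": [15, 0, 0], "turn": [0, 0, 0]}, {"hand": 0, "linear": [15, 0, 0], "turn": [0, 0, 0]}, {"hand": 0, "linear": [15, 0, 0], "turn": [0, 0, 0]}, {"hand": 0, "linear": [15, 0, 0], "turn": [0, 0, 0]}, {"hand": 0, "linear": [10, 0, 0], "turn": [0, 0, 0]}])

```text
time: 3.85
tcp_pos: [0.6566, -0.2197, 0.0604]
orientation: [[-0.002, 0.993, -0.12], [0.001, -0.12, -0.993], [-1.0, -0.002, -0.0]]
contact_force: [0.7, -0.2, 0.2]
grip_width: 0.003
```

Request:
send_rows(increments=[{"hand": 0, "linear": [0, -5, 0], "turn": [0, 0, 0]}, {"hand": 0, "linear": [0, -5, 0], "turn": [0, 0, 0]}, {"hand": 0, "linear": [0, -5, 0], "turn": [0, 0, 0]}, {"hand": 0, "linear": [0, -5, 0], "turn": [0, 0, 0]}, {"hand": 0, "linear": [0, -5, 0], "turn": [0, 0, 0]}])

```text
time: 4.35
tcp_pos: [0.6326, -0.2171, 0.0634]
orientation: [[0.001, 0.993, -0.12], [-0.0, -0.12, -0.993], [-1.0, 0.001, 0.0]]
contact_force: [1.0, -0.2, -0.3]
grip_width: 0.004
```

Request:
send_rows(increments=[{"hand": 0, "linear": [0, -5, 0], "turn": [0, 0, 0]}, {"hand": 0, "linear": [0, -5, 0], "turn": [0, 0, 0]}, {"hand": 0, "linear": [0, -5, 0], "turn": [0, 0, 0]}, {"hand": 0, "linear": [0, -5, 0], "turn": [0, 0, 0]}, {"hand": 0, "linear": [0, -5, 0], "turn": [0, 0, 0]}])

```text
time: 4.85
tcp_pos: [0.6075, -0.214, 0.0626]
orientation: [[-0.0, 0.993, -0.12], [-0.0, -0.12, -0.993], [-1.0, -0.0, 0.0]]
contact_force: [-0.7, 0.1, 0.1]
grip_width: 0.007
```

```bash
cat > look.py <<'E'
from rig import manip, vision
import cv2,numpy as np,sys
s=manip.state();print(s["time"],s["tcp_pos"],s["contact_force"])
g=vision.grab_frame("side");f=vision.grab_frame("scene")
a=cv2.resize(g["image"][120:300,230:410],(400,400));b=cv2.resize(f["image"][100:280,240:420],(400,400))
cv2.imwrite(f"pics/{sys.argv[1]}.png",np.hstack([a,b])[:,:,::-1])
E
python3 look.py c2
```

```text
4.85 [ 0.60748622 -0.21399297  0.06263815] [-0.68719613  0.10031799  0.05576504]
```

View pics/c2.png

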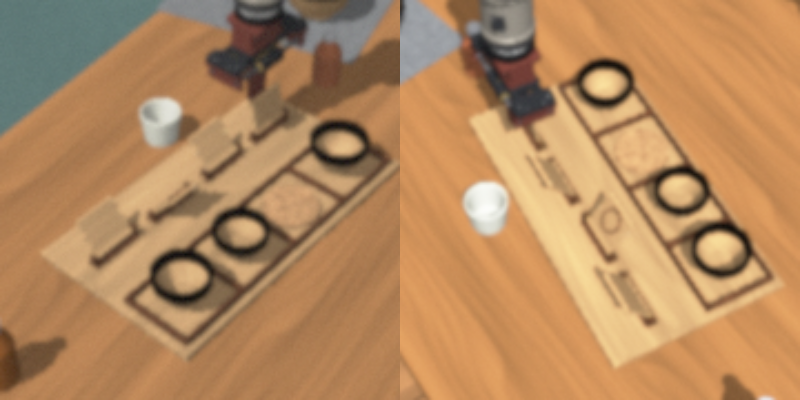

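The first tag (side view ~(268,110)) is being raised towards upright by the finger. Another ~29 mm brings it past upright.

Request:
send_rows(increments=[{"hand": 0, "linear": [0, -5, 0], "turn": [0, 0, 0]}, {"hand": 0, "linear": [0, -4, 0], "turn": [0, 0, 0]}, {"hand": 0, "linear": [0, -4, 0], "turn": [0, 0, 0]}, {"hand": 0, "linear": [0, -4, 0], "turn": [0, 0, 0]}, {"hand": 0, "linear": [0, -4, 0], "turn": [0, 0, 0]}])

```text
time: 5.45
tcp_pos: [0.5868, -0.2115, 0.0627]
orientation: [[-0.0, 0.993, -0.12], [-0.0, -0.12, -0.993], [-1.0, -0.0, 0.0]]
contact_force: [0.5, -0.8, -0.7]
grip_width: 0.008
```

Request:
send_rows(increments=[{"hand": 0, "linear": [0, -4, 0], "turn": [0, 0, 0]}, {"hand": 0, "linear": [0, -4, 0], "turn": [0, 0, 0]}, {"hand": 0, "linear": [0, 0, 0], "turn": [0, 0, 0]}, {"hand": 0, "linear": [0, 0, 0], "turn": [0, 0, 0]}, {"hand": 0, "linear": [0, 0, 0], "turn": [0, 0, 0]}])

```text
time: 5.95
tcp_pos: [0.5794, -0.2106, 0.0627]
orientation: [[0.0, 0.993, -0.12], [-0.0, -0.12, -0.993], [-1.0, 0.0, 0.0]]
contact_force: [-0.4, -0.5, 0.0]
grip_width: 0.005
```

```bash
python3 look.py c3
```

```text
5.95 [ 0.57942224 -0.21056281  0.06272758] [-0.39897324 -0.51809437  0.00754467]
```

View pics/c3.png

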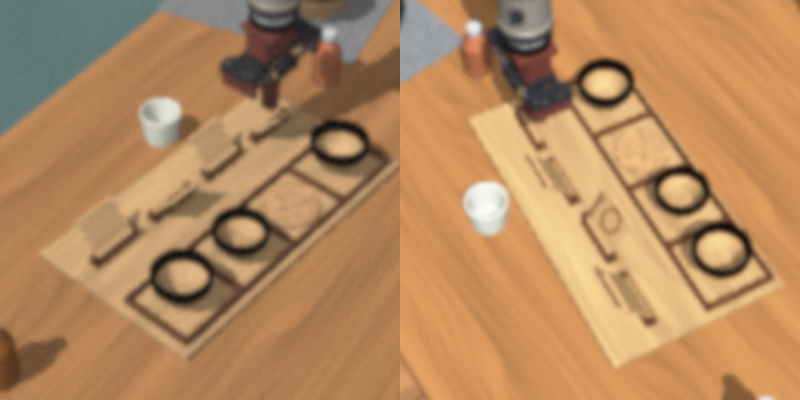

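The first tag has fallen towards its bay, and now looks like the third. I'll retreat, lift, and move 360 mm along the row to the last tag.

Request:
send_rows(increments=[{"hand": 0, "linear": [0, 10, 0], "turn": [0, 0, 0]}, {"hand": 0, "linear": [-15, 15, 0], "turn": [0, 0, 0]}, {"hand": 0, "linear": [-25, 20, 0], "turn": [0, 0, 0]}, {"hand": 0, "linear": [-30, 20, 0], "turn": [0, 0, 0]}, {"hand": 0, "linear": [-20, 15, 0], "turn": [0, 0, 0]}])

```text
time: 6.55
tcp_pos: [0.6612, -0.2203, 0.155]
orientation: [[0.003, 0.993, -0.12], [-0.0, -0.12, -0.993], [-1.0, 0.003, 0.0]]
contact_force: [1.0, 0.0, -0.3]
grip_width: 0.008
```

Request:
send_rows(increments=[{"hand": 0, "linear": [0, 0, -36], "turn": [0, 0, 0]}, {"hand": 0, "linear": [0, 0, -36], "turn": [0, 0, 0]}, {"hand": 0, "linear": [0, 0, -36], "turn": [0, 0, 0]}, {"hand": 0, "linear": [0, 0, -36], "turn": [0, 0, 0]}, {"hand": 0, "linear": [0, 0, -36], "turn": [0, 0, 0]}])

```text
time: 7.05
tcp_pos: [0.681, -0.0398, 0.1528]
orientation: [[0.001, 0.993, -0.12], [0.0, -0.12, -0.993], [-1.0, 0.001, -0.0]]
contact_force: [1.0, -0.6, 0.0]
grip_width: 0.005
```

Request:
send_rows(increments=[{"hand": 0, "linear": [0, 0, -36], "turn": [0, 0, 0]}, {"hand": 0, "linear": [0, 0, -36], "turn": [0, 0, 0]}, {"hand": 0, "linear": [0, 0, -36], "turn": [0, 0, 0]}, {"hand": 0, "linear": [0, 0, -36], "turn": [0, 0, 0]}, {"hand": 0, "linear": [0, 0, -36], "turn": [0, 0, 0]}])

```text
time: 7.55
tcp_pos: [0.7025, 0.1391, 0.1527]
orientation: [[0.0, 0.993, -0.12], [0.0, -0.12, -0.993], [-1.0, 0.0, -0.0]]
contact_force: [0.8, 0.8, 0.1]
grip_width: 0.003
```

Request:
send_rows(increments=[{"hand": 0, "linear": [0, 0, 0], "turn": [0, 0, 0]}, {"hand": 0, "linear": [0, 0, 0], "turn": [0, 0, 0]}, {"hand": 0, "linear": [0, 0, 0], "turn": [0, 0, 0]}])

```text
time: 7.85
tcp_pos: [0.7022, 0.1355, 0.1525]
orientation: [[0.0, 0.993, -0.122], [-0.001, -0.122, -0.993], [-1.0, 0.0, 0.001]]
contact_force: [-0.5, -0.3, 0.2]
grip_width: 0.003
```

```bash
python3 look.py c4; python3 -c "
from rig import vision;import cv2
cv2.imwrite('pics/w4.png',vision.grab_frame('wrist')['image'][:,:,::-1])"
```

```text
7.85 [0.70220586 0.13553665 0.15251091] [-0.46573965 -0.29919449  0.21552533]
```

View pics/c4.png

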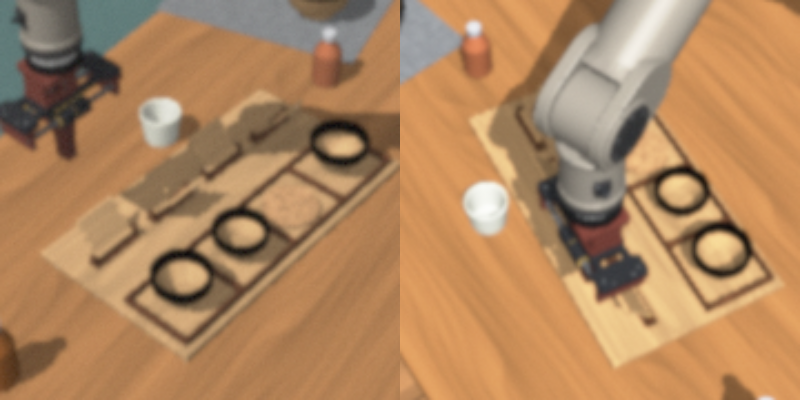

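View pics/w4.png

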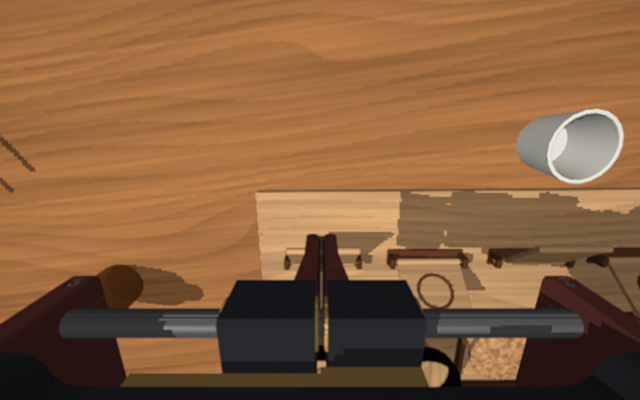

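Request:
send_rows(increments=[{"hand": 0, "linear": [20, 0, 0], "turn": [0, 0, 0]}, {"hand": 0, "linear": [20, 0, 0], "turn": [0, 0, 0]}, {"hand": 0, "linear": [20, 0, 0], "turn": [0, 0, 0]}, {"hand": 0, "linear": [15, 0, 0], "turn": [0, 0, 0]}, {"hand": 0, "linear": [14, 0, 0], "turn": [0, 0, 0]}])

```text
time: 8.5
tcp_pos: [0.7018, 0.1364, 0.0628]
orientation: [[-0.0, 0.993, -0.121], [-0.0, -0.121, -0.993], [-1.0, -0.0, 0.0]]
contact_force: [-0.3, 0.4, 0.9]
grip_width: 0.009
```

Request:
send_rows(increments=[{"hand": 0, "linear": [0, -5, 0], "turn": [0, 0, 0]}, {"hand": 0, "linear": [0, -5, 0], "turn": [0, 0, 0]}, {"hand": 0, "linear": [0, -5, 0], "turn": [0, 0, 0]}, {"hand": 0, "linear": [0, -5, 0], "turn": [0, 0, 0]}, {"hand": 0, "linear": [0, -5, 0], "turn": [0, 0, 0]}])

```text
time: 9.0
tcp_pos: [0.6769, 0.1406, 0.0645]
orientation: [[0.001, 0.993, -0.12], [0.0, -0.12, -0.993], [-1.0, 0.001, -0.001]]
contact_force: [-0.5, 0.6, 0.1]
grip_width: 0.008
```

Request:
send_rows(increments=[{"hand": 0, "linear": [0, -5, 0], "turn": [0, 0, 0]}, {"hand": 0, "linear": [0, -5, 0], "turn": [0, 0, 0]}, {"hand": 0, "linear": [0, -5, 0], "turn": [0, 0, 0]}, {"hand": 0, "linear": [0, -5, 0], "turn": [0, 0, 0]}, {"hand": 0, "linear": [0, -5, 0], "turn": [0, 0, 0]}])

```text
time: 9.5
tcp_pos: [0.6516, 0.1433, 0.0636]
orientation: [[-0.0, 0.993, -0.12], [-0.0, -0.12, -0.993], [-1.0, -0.0, 0.0]]
contact_force: [-0.1, 0.0, -0.8]
grip_width: 0.004
```

Request:
send_rows(increments=[{"hand": 0, "linear": [0, -5, 0], "turn": [0, 0, 0]}, {"hand": 0, "linear": [0, -4, 0], "turn": [0, 0, 0]}, {"hand": 0, "linear": [0, -4, 0], "turn": [0, 0, 0]}, {"hand": 0, "linear": [0, -4, 0], "turn": [0, 0, 0]}, {"hand": 0, "linear": [0, -4, 0], "turn": [0, 0, 0]}])

```text
time: 10.0
tcp_pos: [0.631, 0.1458, 0.0636]
orientation: [[0.0, 0.993, -0.12], [-0.0, -0.12, -0.993], [-1.0, 0.0, 0.0]]
contact_force: [-0.4, 1.1, 0.4]
grip_width: 0.006
```

Request:
send_rows(increments=[{"hand": 0, "linear": [0, -4, 0], "turn": [0, 0, 0]}, {"hand": 0, "linear": [0, -4, 0], "turn": [0, 0, 0]}, {"hand": 0, "linear": [0, 0, 0], "turn": [0, 0, 0]}, {"hand": 0, "linear": [0, 0, 0], "turn": [0, 0, 0]}, {"hand": 0, "linear": [0, 0, 0], "turn": [0, 0, 0]}])

```text
time: 10.5
tcp_pos: [0.6236, 0.1467, 0.0637]
orientation: [[0.0, 0.993, -0.12], [0.0, -0.12, -0.993], [-1.0, 0.0, -0.0]]
contact_force: [0.2, -0.2, 0.3]
grip_width: 0.004
```

```bash
python3 look.py c5
```

```text
10.5 [0.62355885 0.14668031 0.06370572] [ 0.23352637 -0.24953686  0.30803247]
```

View pics/c5.png

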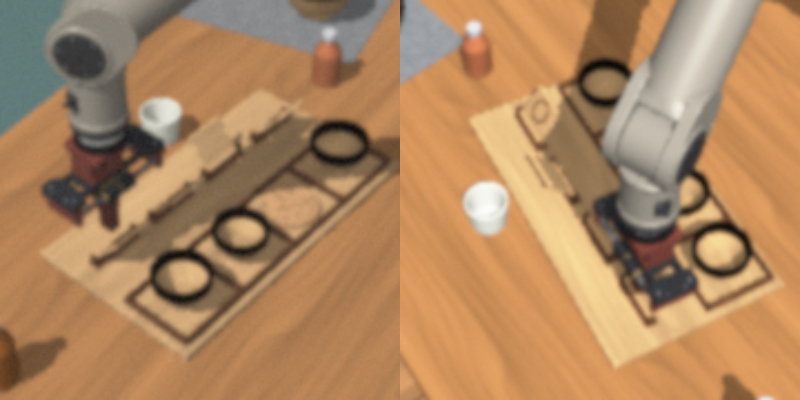

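Both pushed tags now lean to their bays (the ring face of the first shows at ~(540,108)). I'll retreat well clear and check.

Request:
send_rows(increments=[{"hand": 0, "linear": [0, 10, 0], "turn": [0, 0, 0]}, {"hand": 0, "linear": [-15, 15, 0], "turn": [0, 0, 0]}, {"hand": 0, "linear": [-30, 20, 0], "turn": [0, 0, 0]}, {"hand": 0, "linear": [-40, 25, 0], "turn": [0, 0, 0]}, {"hand": 0, "linear": [-40, 25, 0], "turn": [0, 0, 0]}])

```text
time: 11.1
tcp_pos: [0.7187, 0.1348, 0.1899]
orientation: [[-0.0, 0.993, -0.12], [-0.0, -0.12, -0.993], [-1.0, -0.0, 0.0]]
contact_force: [0.6, 1.1, 0.3]
grip_width: 0.007
```

Request:
send_rows(increments=[{"hand": 0, "linear": [-20, 0, -30], "turn": [0, 0, 0]}, {"hand": 0, "linear": [-20, 0, -40], "turn": [0, 0, 0]}, {"hand": 0, "linear": [0, 0, -40], "turn": [0, 0, 0]}, {"hand": 0, "linear": [0, 0, -40], "turn": [0, 0, 0]}, {"hand": 0, "linear": [0, 0, -40], "turn": [0, 0, 0]}])

```text
time: 11.6
tcp_pos: [0.7412, 0.3252, 0.2289]
orientation: [[0.001, 0.993, -0.12], [0.0, -0.12, -0.993], [-1.0, 0.001, -0.0]]
contact_force: [0.6, 0.1, 0.1]
grip_width: 0.007
```

Request:
send_rows(increments=[{"hand": 0, "linear": [0, 0, -40], "turn": [0, 0, 0]}, {"hand": 0, "linear": [0, 0, -20], "turn": [0, 0, 0]}, {"hand": 0, "linear": [0, 0, 0], "turn": [0, 0, 0]}, {"hand": 0, "linear": [0, 0, 0], "turn": [0, 0, 0]}, {"hand": 0, "linear": [0, 0, 0], "turn": [0, 0, 0]}])

```text
time: 12.1
tcp_pos: [0.7488, 0.3808, 0.2289]
orientation: [[0.001, 0.992, -0.123], [-0.001, -0.123, -0.992], [-1.0, 0.001, 0.001]]
contact_force: [0.7, -0.1, -0.3]
grip_width: 0.004
```

```bash
python3 look.py c6
python3 - <<'E'
from h import *
from rig import vision,nets
import numpy as np
for n in ("scene","side"):
    p=vision.grab_frame(n);C=cloud(p);Q=C.reshape(-1,3)
    r=np.array([.1231,.9924]);a=np.array([.9924,-.1231])
    for k in (-1.5,-.5,.5,1.5):
        h=np.array([.6008,-.0302])+r*.12*k;d=Q[:,:2]-h
        m=(abs(d@a)<.06)&(abs(d@r)<.036)&(Q[:,2]>.055)&(Q[:,2]<.1)
        print(n,k,m.sum(),np.median((d@a)[m])*1000 if m.any() else None)
    for l in ["bowl0_center","disc_center","cup","bottle0"]:
        for q in nets.cut_out(p,l)[:4]:
            if q["p"]>.4: print(n,l,round(q["p"],2),np.round(q["box"]),np.round(np.median(C[q["mask"]],0),3))
E
```

```text
12.1 [0.74878159 0.38078463 0.22888853] [ 0.68406352 -0.0756014  -0.32467892]
scene -1.5 100 -26.785283558798785
scene -0.5 74 36.19480958879249
scene 0.5 126 -28.246628085516797
scene 1.5 24 -24.39354947071703
scene bowl0_center 0.92 [318. 125. 346. 156.] [ 0.437 -0.207  0.053]
scene disc_center 0.67 [336. 159. 358. 178.] [ 0.458 -0.072  0.019]
scene cup 0.87 [269. 184. 290. 207.] [ 0.725 -0.117  0.031]
scene bottle0 0.69 [393. 277. 411. 303.] [0.62  0.415 0.084]
scene bottle0 0.54 [267. 109. 282. 136.] [ 0.584 -0.379  0.056]
side -1.5 42 -33.68989915990113
side -0.5 129 32.241773116112675
side 0.5 52 -35.0262847064926
side 1.5 57 -37.6873680691519
side bowl0_center 0.6 [367. 170. 398. 202.] [ 0.447 -0.209  0.055]
side bowl0_center 0.48 [315. 174. 339. 202.] [ 0.607 -0.093  0.041]
side disc_center 0.88 [346. 203. 372. 222.] [ 0.453 -0.07   0.019]
side disc_center 0.61 [292. 166. 311. 188.] [ 0.723 -0.106  0.035]
side cup 0.78 [290. 168. 310. 186.] [ 0.726 -0.106  0.035]
side cup 0.58 [366. 135. 382. 162.] [ 0.571 -0.379  0.046]
side bottle0 0.78 [371. 132. 383. 159.] [ 0.57  -0.378  0.055]
side bottle0 0.59 [218. 263. 240. 294.] [0.598 0.413 0.072]
```

View pics/c6.png

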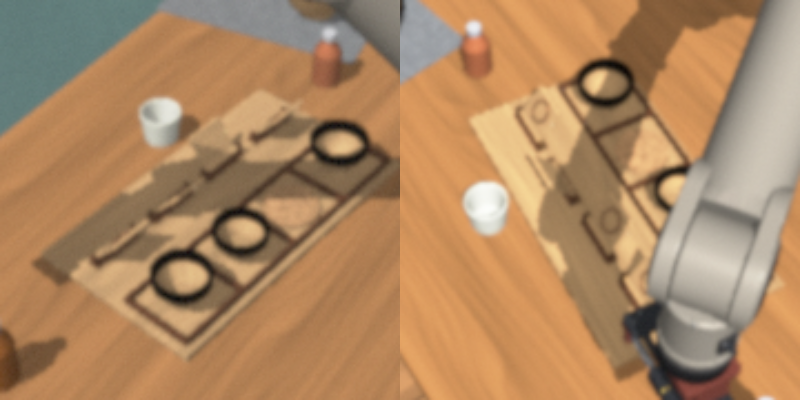

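```bash
python3 -c "
from rig import manip
print(manip.sign_off())"
```

```text
the job is handed in; nothing more can be done
None
```

The job is handed in at about 12 s of the 64 s allowed. With the fingers shut, I pushed over only the two end tags, which had been leaning away from bays that hold bowls. The other two were already right.

- **Tags:** the last depth check from both cameras shows the three bowl-bay tags leaning towards their bays, and the tag across from the cork disc leaning away. The far-left tag (y = +0.15) was mostly hidden by the arm in the scene view, so for that one I relied mainly on the side view.
- **Other objects:** of the bowls, only the one at y = −0.21 was measured again after the pushes; it had moved 2 mm at most. The other two bowls look unmoved in the side picture. The disc, the cup and the bottle at y = −0.38 re-measured within 3 mm in the side view, with only the cup 4 mm off in y. The bottle at y = +0.41 read 5–6 mm off in the scene view, where the arm partly hid it, but within 1 mm in the side view.
- **Robot:** forces stayed at noise level, about 1 N, in every reading. At hand-in the arm was clear, touching nothing.
- **Disagreements:** in the last pictures the networks gave a few wrong names, such as calling a tag a bowl and the cup a disc. I judged those against the pictures and ignored them.

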